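# Ease the glass lid of the fork case shut

## Robot

A 7-joint arm with a two-finger parallel gripper is mounted at the origin on the work surface. World frame = base frame: x ahead of the robot, y to its left, z up, the work surface at z = 0. Lengths are in m, angles in rad, forces in N, time in s.
With the tool pointing down it reaches from about 0.425 to 0.825 m from the base axis. Payload 3.6 kg.
Tool frame: the origin (TCP) lies where the fingers leave the gripper's body, on its centre line; the fingertips stand 73 mm ahead of it and the grasp point (between the pads) lies 54 mm ahead of it; x points along the fingers, y is the direction in which the jaws open and shut, and the axes are right-handed (so a half turn about x gives the same grasp; the last joint's range is limited). The gripper opens to 85 mm and grips with 20 to 120 N. Pads are 22 mm wide; open, the fingers measure 114 mm over their backs; the gripper's body (76 mm by 85 mm) begins 54 mm behind the grasp point. The pads swing forward as they close: fully open they stand 13 mm farther back than shut.
Start: joints at [-1.375, 0.615, -0.013, 1.423, 0.008, 1.103, -0.04], TCP at [0.143, 0.634, 0.304] pointing down, gripper open.
Joint ranges: [-3.12, 3.12], [-0.3, 2.06], [-1.34, 1.32], [0.26, 2.42], [-1.36, 4.5], [0.01, 1.98], [-2.84, 2.84]. Speed limits (rad/s): [2.79, 2.79, 3.14, 3.14, 3.14, 3.14, 3.14].

## Interface

Orientations are given as a unit quaternion [x, y, z, w].
In Python, from station import arm, snapshot, camera_info, ticket gives the robot as it stands. Calls block until the motion is done:
- arm.movep(position, orientation): joint-space move of the TCP to a pose.
- arm.line_to(position, velocity=0.15, ori=None): straight line of the TCP; ori=None keeps the orientation; velocity is the mean speed in m/s.
- arm.move_j(angles): joint-space move.
- arm.move_gripper(opening, effort=None): opening from 0.0 (shut) to 1.0 (fully open); effort is the grip in N (None keeps the last); returns when the fingers have stopped.
- arm.pause(seconds).
- arm.ik(position, orientation): joint angles nearest the present ones, or None.
- snapshot(name): name is "side" or "top" or "wrist"; returns the picture (480x640x3 uint8, blue, green, red); there is no depth.
- camera_info(name): a dict with "fx", "fy", "cx", "cy" (pixels), "R" (3x3) and "t" (3): a world point X has camera coordinates R X + t; the wrist camera has in their place "T_tool_cam" (4x4, takes a point from camera to tool coordinates, whose origin is the TCP and whose axes are the tool frame's). Camera axes: x right, y down, z forward; pixel columns grow to the right and rows downward; lengths in m; the calibration is good to about 2 mm. The wrist camera is an equidistant fisheye: a pixel r from the principal point sees the ray r / f radians off the axis. A picture is of the moment at which its call begins: read the wrist's pose just before it. camera_info takes no time and is no camera call.
A pose or a line that the arm cannot do raises arm.MotionError and nothing moves.
- ticket.finish_job(): hands the job in, once; it reports no verdict.
Readings, each from a call of its own:
- arm.read_time(): time.
- arm.read_joint_positions(): joint angles.
- arm.read_dq(): joint speeds.
- arm.read_effort(): joint torques, N m.
- arm.read_tool_pos(): TCP position.
- arm.read_eef_rot(): TCP orientation.
- arm.read_ft_force(): force on the tool from outside, world axes, zero at the start.
- arm.read_wrist_torque(): the same for the moment, N m.
- arm.read_opening(): opening from 0.0 (shut) to 1.0 (fully open).
Only numpy, scipy, OpenCV 4.12 (cv2) and the standard library are available. Lean on these libraries where they do the work, as an engineer would, in place of code of your own. Each camera call takes 0.05 s, during which the arm holds its last target.

## Task

Closing time at the tabla tuner's stall: shut the glass-lidded case of tuning forks. Its lid leans back open on loose hinges and drops on its own once past upright, so nudge it over from behind, catch it on a finger before it has fallen far, and ease it down on the finger until it is fully shut, without a bang even at the very end. Do not pinch or grip the lid, and leave everything else on the counter where it is.

Things in the scene. Friction and masses are not known exactly. Their poses are not given: they have to be found in the camera images.
- case: wooden fork case fixed to the counter, 130 deep (its x) x 200 wide (its y) x 75 mm high; origin: centre of its underside, +x from its front (towards the robot) to its hinged back, z up. Walls 8 mm, forks lie fixed in a felt bed 32 mm up. It is turned 17 to 55 degrees anticlockwise seen from above
- lid (a joint): angle of the case's lid, rad: 0 fully shut (level, lying on the case), 1.57 upright, 1.80 leaning back on its stop. Hinge friction is slight (0.03 N m): the lid stays where it is left within about 0.1 rad of upright; farther forward it falls shut by itself, faster and faster. The lid weighs about 0.3 kg (0.2 to 0.42), evenly spread
- lid_edge (a point): middle of the lid's front (free) edge, on the lid's underside; with the lid upright this edge is on top. The frame turns with the lid: x lies in the lid from free edge to hinge, y along the edge, z out of its upper (outer) face, which looks away from the robot when upright. The lid is a flat wooden frame with a glass pane, 14 mm thick, 200 mm wide, 160 mm from hinge line to free edge
- lid_hinge (a point): middle of the hinge line, at the top of the case's back wall, 75 mm above the counter, on the plane of the lid's underside; same axes as lid_edge. The lid's front rail is 45 mm wide and solid; its outer 30 mm overhang the case's front wall as a finger lip, free from below when the lid is shut
- tuner: beige electronic tuner box, 90 x 130 x 47 mm high, one round orange push button (24 mm) on top; stands to the left of the case (+y of it). Origin: centre of its underside. Leave it alone
- fork: nickel tuning fork, 145 mm long, 9 mm high, lying in front of the case on the right. Leave it alone
- hammer: lacquered black tuning hammer, 165 mm long, head 72 mm wide, 23 mm high, lying across in front of the case. Leave it alone
- dividers: chrome dividers, 150 mm long, 9 mm high, legs spread 60 mm, lying to the left of the case, towards its back. Leave them alone
- bell: brass hand bell with a wooden knob, 62 mm across, 107 mm high, standing to the right of the case. Leave it alone
- tin: round aluminium powder tin, 66 mm across, 44 mm high, standing behind the case. Leave it alone
- dowel: wooden strap dowel, 25 mm across, 60 mm high, standing upright behind the case. Leave it alone

How it is judged:
By the outcome, as a careful person would: the job done as asked, in the order asked, and still so for the second after the job is handed in, with the robot touching nothing.
It also fails if it takes over 42 s, if anything falls off the work surface, if the arm or the gripper's body presses on something with over 40 N, if the wrist force passes 120 N, or if a joint passes its speed limit or range.

## Working session

There is one attempt and no reset: what is moved stays moved. The work goes in short steps, each a Python script; the robot and the scene stay as the last script left them, time stands still between calls to the robot, and variables do not carry over. Pictures are saved under pics/ and viewed, and the job is handed in when it is done.

```bash
ls; mkdir -p pics; python3 - <<'E'
from station import arm, snapshot, camera_info, ticket
import cv2
for n in("side","top","wrist"):
    cv2.imwrite(f"pics/{n}0.png",snapshot(n)); print(n,camera_info(n))
print(arm.read_time(),arm.read_tool_pos(),arm.read_eef_rot(),arm.read_ft_force())
E
```

```text
pics
side {'fx': 595.9292306435499, 'fy': 595.9292306435499, 'cx': 314.9920717884941, 'cy': 249.76976077609862, 'R': array([[-0.96384212, -0.26634617,  0.00825186],
       [-0.20718176,  0.72954677, -0.65179539],
       [ 0.16758309, -0.62993748, -0.75834997]]), 't': array([0.55540344, 0.15638966, 1.21797133])}
top {'fx': 588.4461511642075, 'fy': 588.4461511642075, 'cx': 315.43673987984675, 'cy': 228.6761499021445, 'R': array([[-0.02006145, -0.99968086,  0.01535287],
       [-0.99779854,  0.01904809, -0.06352349],
       [ 0.06321078, -0.01659344, -0.99786224]]), 't': array([0.02571789, 0.56427546, 1.14415187])}
wrist {'fx': 371.64829954431775, 'fy': 371.64829954431775, 'cx': 319.07889787462875, 'cy': 242.36886700123816, 'T_tool_cam': array([[-4.22790074e-04, -2.82368087e-01,  9.59306043e-01,
        -6.95276103e-02],
       [ 9.99999787e-01, -5.96595948e-04,  2.65119072e-04,
        -1.18368566e-04],
       [ 4.97456933e-04,  9.59305951e-01,  2.82368279e-01,
        -7.24317538e-02],
       [ 0.00000000e+00,  0.00000000e+00,  0.00000000e+00,
         1.00000000e+00]])}
0.15 [0.14287051 0.63365135 0.30300394] [ 0.07753252  0.7028445  -0.07893491  0.70268599] [-0.17939875 -0.37086421 -1.31099549]
```

View pics/side0.png

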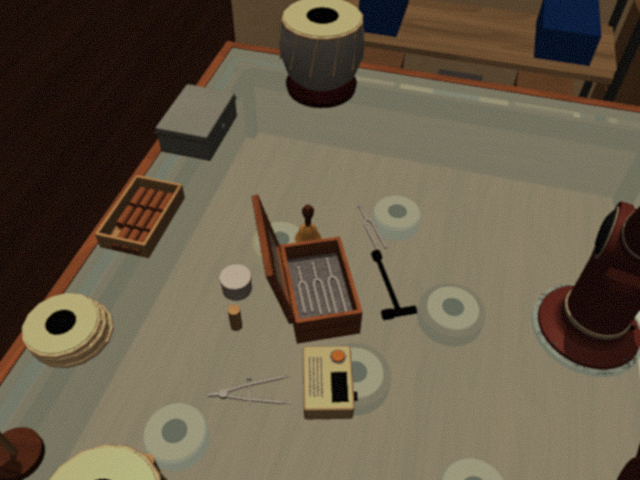

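View pics/top0.png

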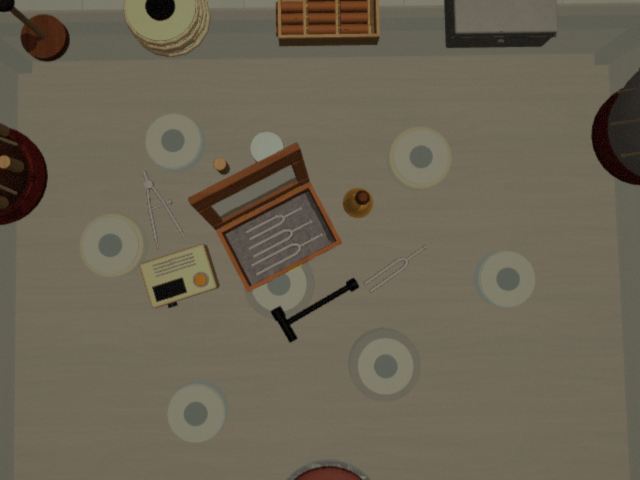

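View pics/wrist0.png

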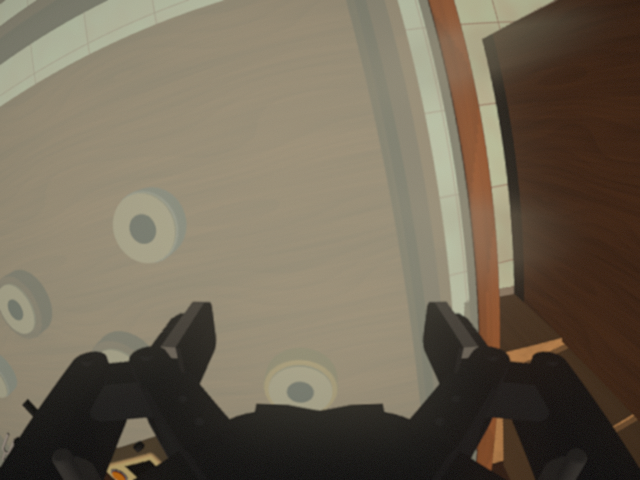

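```bash
python3 - <<'E'
import cv2
i=cv2.imread("pics/top0.png"); c=i[120:320,130:380]; cv2.imwrite("pics/topc.png",cv2.resize(c,None,fx=3,fy=3,interpolation=cv2.INTER_CUBIC))
i=cv2.imread("pics/side0.png"); c=i[180:350,210:410]; cv2.imwrite("pics/sidec.png",cv2.resize(c,None,fx=3.5,fy=3.5,interpolation=cv2.INTER_CUBIC))
E
```

```text
(no output)
```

View pics/topc.png

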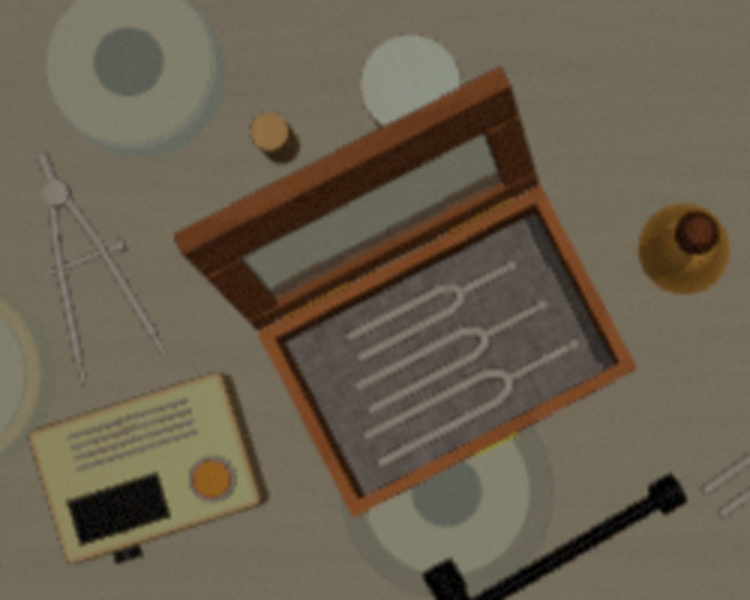

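View pics/sidec.png

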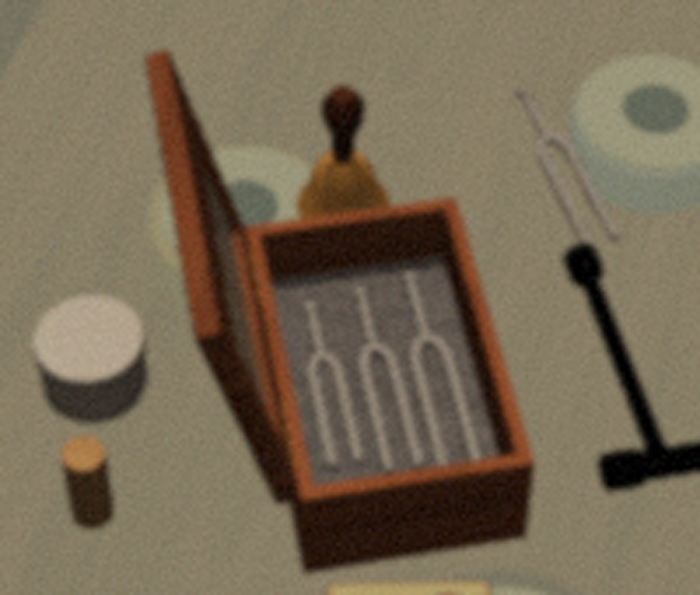

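```bash
cat > h.py <<'E'
import numpy as np
from station import camera_info
def cast(n,uv,z):
    c=camera_info(n);R=c["R"];t=c["t"]
    d=R.T@np.array([(uv[0]-c["cx"])/c["fx"],(uv[1]-c["cy"])/c["fy"],1]);o=-R.T@t
    return o+d*(z-o[2])/d[2]
def proj(n,X):
    c=camera_info(n);p=c["R"]@np.asarray(X)+c["t"]
    return c["fx"]*p[0]/p[2]+c["cx"],c["fy"]*p[1]/p[2]+c["cy"]
E
python3 - <<'E'
from h import *
np.set_printoptions(precision=4,suppress=True)
def T(x,y,z): return cast("top",(130+x/3,120+y/3),z)
def S(x,y,z): return cast("side",(210+x/3.5,180+y/3.5),z)
FL,FR,HL,HR=T(355,515,.075),T(634,368,.075),T(262,330,.075),T(541,188,.075)
print("top",FL,FR,HL,HR)
for a,b in((FL,FR),(HL,HR),(FL,HL),(FR,HR)): print(np.linalg.norm(a-b),np.degrees(np.arctan2(*(b-a)[[1,0]])))
sf=S(530,465,.075),S(455,202,.075); sh=S(303,495,.075),S(248,235,.075)
print("side FL,FR,HL",sf,sh[0],sh[1])
print("tin",T(411,83,.044),S(90,338,.044)); print("dowel",T(270,131,.06),S(85,452,.06)); print("bell",T(697,232,.107),S(343,105,.1))
print("lid edge L,R inner/outer",T(190,252,.23),T(177,236,.23),T(510,92,.23),T(502,68,.23))
print("tuner",[T(x,y,.047) for x,y in((32,432),(222,374),(262,500),(70,562))])
print("hammer",[T(x,y,.02) for x,y in((668,492),(445,585))])
print("dividers", T(45,160,.005),T(55,190,.005))
E
```

```text
top [0.446  0.1429 0.075 ] [ 0.5338 -0.0324  0.075 ] [0.5621 0.1993 0.075 ] [0.6482 0.0235 0.075 ]
0.1960512404805661 -63.37978765926705
0.19575265745251766 -63.90644720068564
0.12907932203130149 25.933128733267573
0.12727676947477568 26.061540699995728
side FL,FR,HL (array([0.4443, 0.1449, 0.075 ]), array([ 0.5304, -0.0319,  0.075 ])) [0.5585 0.1976 0.075 ] [0.6436 0.0278 0.075 ]
tin [0.7226 0.1061 0.044 ] [0.7185 0.1053 0.044 ]
dowel [0.6899 0.1953 0.06  ] [0.6871 0.1935 0.06  ]
bell [ 0.6149 -0.0709  0.107 ] [ 0.6119 -0.0691  0.1   ]
lid edge L,R inner/outer [0.5948 0.2142 0.23  ] [0.6036 0.2211 0.23  ] [0.6788 0.0407 0.23  ] [0.692  0.0448 0.23  ]
tuner [array([0.5016, 0.3501, 0.047 ]), array([0.5362, 0.2292, 0.047 ]), array([0.4556, 0.2045, 0.047 ]), array([0.4189, 0.3262, 0.047 ])]
hammer [array([ 0.4545, -0.0561,  0.02  ]), array([0.3972, 0.0905, 0.02  ])]
dividers [0.6828 0.353  0.005 ] [0.6626 0.3464 0.005 ]
```

```bash
cat >> h.py <<'E'
from station import arm
from scipy.spatial.transform import Rotation as Ro
YAW=np.radians(26.2); EX=np.array([np.cos(YAW),np.sin(YAW),0]); EY=np.array([-np.sin(YAW),np.cos(YAW),0]); EZ=np.array([0,0,1.])
H=np.array([0.6040,0.1122,0.075])
def edge(th): return H+0.16*(-np.cos(th)*EX+np.sin(th)*EZ)
def tool(phi,sg):  # phi: pitch below horizontal
    d=np.cos(phi)*EX-np.sin(phi)*EZ; n=np.sin(phi)*EX+np.cos(phi)*EZ
    return np.column_stack([d,sg*n,np.cross(d,sg*n)])
def quat(R): return Ro.from_matrix(R).as_quat()
def pose(th,phi,sg,off,back,lat=0):
    """lid underside edge lies `off` above front finger-side: centre line is off from edge along +n, TCP back behind edge along d"""
    R=tool(phi,sg); n=R[:,1]*sg
    return edge(th)+off*n-back*R[:,0]+lat*EY, quat(R)
E
python3 - <<'E'
from h import *
np.set_printoptions(precision=2,suppress=True)
t=arm.read_time()
for sg in(1,-1):
  for lat in (-.07,0,.07):
    print("sg",sg,"lat",lat)
    for th in(1.8,1.4,1.0,.6,.3,0):
        r=[]
        for dl in(0,15,30,45,60):
            phi=th+np.radians(dl) if th<1.7 else np.pi/2+np.radians(dl-15)
            p,q=pose(th,phi,sg,.02,.045,lat); j=arm.ik(p,q)
            r.append("." if j is None else str(np.round(j,2)))
        print(th,r)
print(arm.read_time()-t)
E
```

```text
sg 1 lat -0.07
1.8 ['[-0.26  0.61  0.26  1.56 -0.36  0.77  0.63]', '[-0.32  0.72  0.35  1.34 -0.26  1.12  0.52]', '[-0.33  0.86  0.39  1.1  -0.19  1.47  0.46]', '[-0.29  1.    0.29  0.85 -0.05  1.8   0.39]', '.']
1.4 ['[-0.27  0.56  0.3   1.66 -0.32  0.82  0.64]', '[-0.33  0.67  0.37  1.46 -0.21  1.14  0.53]', '[-0.35  0.8   0.4   1.26 -0.14  1.45  0.48]', '[-0.31  0.93  0.31  1.07 -0.01  1.75  0.42]', '.']
1.0 ['[ 0.74  0.61 -1.02  2.09  1.16  0.32 -0.64]', '[-0.18  0.46  0.25  1.93 -0.51  0.54  0.9 ]', '[-0.27  0.55  0.33  1.75 -0.26  0.84  0.63]', '[-0.33  0.67  0.37  1.57 -0.15  1.14  0.53]', '[-0.35  0.79  0.4   1.4  -0.08  1.43  0.49]']
0.6 ['.', '[ 0.89  0.75 -1.14  2.31  2.22  0.39 -1.57]', '[ 0.63  0.58 -0.81  2.15  0.99  0.26 -0.48]', '[-0.14  0.5   0.2   2.   -0.38  0.51  0.81]', '[-0.27  0.6   0.32  1.83 -0.2   0.82  0.61]']
0.3 ['.', '.', '.', '[ 0.62  0.64 -0.75  2.26  1.89  0.19 -1.32]', '[ 0.11  0.55 -0.11  2.1  -0.16  0.3   0.62]']
0 ['.', '.', '.', '.', '[ 0.75  0.85 -0.95  2.32  2.18  0.45 -1.52]']
sg 1 lat 0
1.8 ['[-0.38  0.58  0.27  1.63 -0.33  0.73  0.51]', '[-0
[... 4058 characters left out ...]
']
1.4 ['[-0.97  0.73  1.13  1.79 -0.89  1.02 -2.19]', '[-0.91  0.84  1.13  1.58 -0.73  1.3  -2.34]', '[-0.85  0.96  1.13  1.39 -0.63  1.59 -2.4 ]', '[-0.79  1.09  1.13  1.2  -0.56  1.85 -2.42]', '.']
1.0 ['[ 0.02  0.37 -0.37  2.24  1.74  0.04  1.58]', '[-1.01  0.63  1.13  2.07 -1.1   0.78 -1.9 ]', '[-0.98  0.73  1.13  1.88 -0.81  1.03 -2.18]', '[-0.93  0.85  1.13  1.69 -0.66  1.3  -2.3 ]', '[-0.88  0.98  1.13  1.52 -0.57  1.57 -2.35]']
0.6 ['.', '.', '[ 0.03  0.42 -0.38  2.3   1.55  0.08  1.78]', '[ 0.07  0.48 -0.5   2.11  0.48  0.46  2.83]', '[-0.97  0.8   1.13  1.96 -0.81  1.03 -2.12]']
0.3 ['.', '.', '.', '.', '[ 0.04  0.53 -0.44  2.23  0.76  0.27  2.55]']
0 ['.', '.', '.', '.', '.']
0.0
```

```bash
cat >> h.py <<'E'
L=0.068
def fpose(th,al,de,w,xl=.014,yl=-.072,h=None,back=0.,roll=0.):
    """front finger's inner face touches the underside of a lid at angle th; al: azimuth in lid from ey to xl; de: tip dips"""
    X=np.cos(th)*EX-np.sin(th)*EZ; N=np.sin(th)*EX+np.cos(th)*EZ
    d0=np.cos(al)*EY+np.sin(al)*X
    d=np.cos(de)*d0-np.sin(de)*N; n=np.sin(de)*d0+np.cos(de)*N
    if h is None: h=.028*np.tan(de)
    tip=edge(th)+xl*X+yl*EY-h*N
    R=np.column_stack([d,n,np.cross(d,n)])
    return tip+n*w/2-(L+back)*d, quat(R)
E
python3 - <<'E'
from h import *
np.set_printoptions(precision=2,suppress=True)
for th in(1.75,1.2,.6,.3,0):
    for al in(0,15,30,45,60,75):
        r=[]
        for de in(0,15,25,35):
            p,q=fpose(th,np.radians(al),np.radians(de),.04); j=arm.ik(p,q)
            r.append("." if j is None else str(np.round(j,2)))
        print(th,al,r)
E
```

```text
1.75 0 ['[ 0.35  1.29 -0.39  0.88 -0.88  1.96  0.4 ]', '.', '.', '.']
1.75 15 ['[ 0.25  1.18 -0.15  0.87 -0.86  1.97  0.49]', '.', '.', '.']
1.75 30 ['[ 0.18  1.09 -0.06  0.88 -0.73  1.9   0.52]', '.', '.', '.']
1.75 45 ['[ 0.1   1.    0.02  0.93 -0.59  1.79  0.54]', '.', '.', '.']
1.75 60 ['[-0.02  0.91  0.14  1.   -0.47  1.67  0.55]', '[-0.05  1.05  0.13  0.74 -0.37  1.98  0.49]', '.', '.']
1.75 75 ['[-0.18  0.84  0.28  1.08 -0.35  1.53  0.54]', '[-0.2   0.99  0.32  0.85 -0.29  1.85  0.51]', '.', '.']
1.2 0 ['[ 0.52  1.22 -0.56  1.15 -0.7   1.84  1.03]', '[ 0.49  1.29 -0.77  0.99 -0.42  1.97  0.88]', '.', '.']
1.2 15 ['[ 0.52  1.07 -0.47  1.26 -0.67  1.66  1.08]', '[ 0.34  1.07 -0.26  1.11 -0.62  1.89  1.12]', '[ 0.33  1.11 -0.39  1.02 -0.43  1.96  1.04]', '.']
1.2 30 ['[ 0.48  0.92 -0.38  1.39 -0.66  1.46  1.12]', '[ 0.27  0.93 -0.12  1.23 -0.61  1.71  1.13]', '[ 0.18  0.96 -0.04  1.14 -0.53  1.83  1.13]', '[ 0.12  0.99 -0.03  1.07 -0.41  1.92  1.12]']
1.2 45 ['[ 0.42  0.76 -0.28  1.52 -0.65  1.25  1.13]', '[ 0.16  0.8   0.05  1.36 -0.61  1.52  1.13]', '[ 0.09  0.84  0.09  1.27 -0
[... 3186 characters left out ...]
0.46  1.03  2.31]', '[ 1.18  1.54 -1.31  1.81  0.16  0.84  1.69]', '[ 0.94  1.13 -0.77  1.86 -0.51  0.83  2.33]', '[ 0.9   1.05 -0.77  1.9  -0.41  0.71  2.2 ]']
0 45 ['[ 1.27  1.59 -1.15  1.95 -0.39  0.64  2.25]', '[ 1.28  1.58 -1.34  2.01  0.29  0.5   1.51]', '[ 1.24  1.46 -1.33  2.04  0.47  0.46  1.27]', '[ 1.18  1.37 -1.33  2.06  0.72  0.47  0.96]']
0 60 ['[ 1.34  1.64 -1.14  2.15 -0.92  0.33  2.81]', '[ 1.33  1.56 -1.29  2.2   0.54  0.09  1.22]', '[ 1.23  1.36 -1.19  2.22  0.5   0.02  1.14]', '[ 1.13  1.2  -1.11  2.23  1.89  0.03 -0.37]']
0 75 ['[ 1.37  1.74 -1.17  2.34  3.98  0.36 -2.03]', '[ 1.27  1.51 -1.16  2.4   3.48  0.43 -1.77]', '.', '[ 1.11  1.22 -1.15  2.39  2.89  0.43 -1.54]']
```

```bash
cat >> h.py <<'E'
W=.040
def sched(th):
    D=np.radians
    return D(np.interp(th,[0,.6,1.2,1.75],[20,30,45,45])),D(np.interp(th,[0,.6,1.2,1.75],[22,20,12,0]))
def sp(th,**k):
    a,d=sched(th); return fpose(th,a,d,W,**k)
E
python3 - <<'E'
from h import *
np.set_printoptions(precision=3,suppress=True)
for b in(0,.05,.1,.14):
    p,q=sp(1.71,back=b); print(b,p,arm.ik(p,q))
p,q=sp(1.71,back=.12); 
for X in((.5,.1,.48),(.45,.1,.45),(.5,0,.42),(.5,-.1,.4)): print(X,arm.ik(np.array(X),q))
print(Ro.from_quat(q).as_matrix())
E
```

```text
0 [0.699 0.026 0.264] [ 0.1    0.979  0.029  0.965 -0.594  1.768  0.585]
0.05 [ 0.72  -0.004  0.299] [ 0.115  1.012  0.09   0.795 -0.639  1.914  0.553]
0.1 [ 0.741 -0.033  0.334] None
0.14 [ 0.757 -0.056  0.362] None
(0.5, 0.1, 0.48) [-0.167  0.465  0.315  1.417 -0.708  1.856  0.564]
(0.45, 0.1, 0.45) [-0.172  0.396  0.295  1.611 -0.674  1.742  0.63 ]
(0.5, 0, 0.42) [-0.05   0.539  0.402  1.482 -0.633  1.855  0.82 ]
(0.5, -0.1, 0.4) [ 0.068  0.619  0.494  1.423 -0.571  1.929  1.012]
[[-0.414  0.882  0.224]
 [ 0.584  0.446 -0.678]
 [-0.698 -0.149 -0.7  ]]
```

```bash
python3 - <<'E'
from h import *
from station import snapshot
import cv2
np.set_printoptions(precision=3,suppress=True)
arm.move_gripper(.47)
p,q=sp(1.71,back=.05)
try:
    arm.movep([.45,.05,.45],q)
    arm.movep([.56,-.04,.40],q)
    arm.line_to(p,.15,ori=q)
except arm.MotionError as e: print("ERR",e)
print(arm.read_time(),arm.read_opening(),arm.read_tool_pos(),p,arm.read_joint_positions(),arm.read_ft_force())
for n in("side","top"): cv2.imwrite(f"pics/{n}1.png",snapshot(n))
a=np.vstack([cv2.resize(cv2.imread(f"pics/{n}1.png")[y:y+240,x:x+320],(640,300*640//640)) for n,x,y in(("side",130,100),("top",120,60))]); cv2.imwrite("pics/c1.png",a)
E
```

```text
5.0333 0.4711740603069956 [ 0.72  -0.004  0.3  ] [ 0.72  -0.004  0.299] [ 0.056  1.02   0.275  0.799 -0.759  1.959  0.617] [-0.14  -0.342 -0.303]
```

View pics/c1.png

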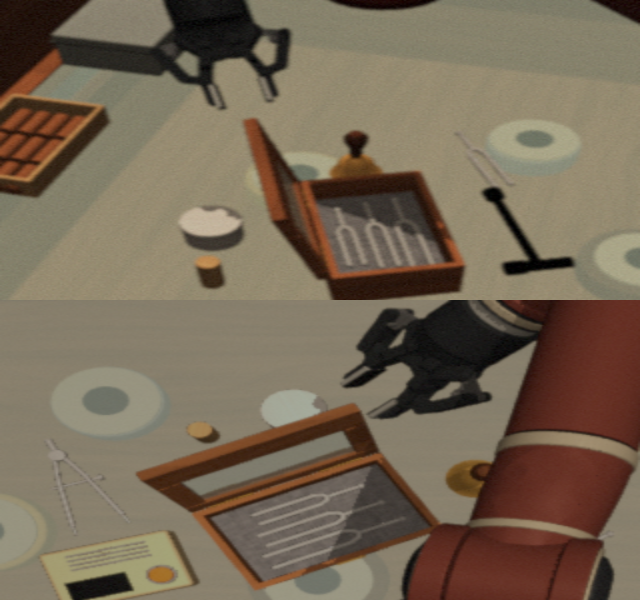

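```bash
python3 - <<'E'
from h import *
import cv2
p=arm.read_tool_pos(); R=Ro.from_quat(arm.read_eef_rot()).as_matrix()
for s in(-1,1):
    P=p+R@np.array([L,s*.02,0]); print(P,"side",proj("side",P),"top",proj("top",P))
c=edge(1.8)-.1*EY; print("lid corner",c,proj("side",c),proj("top",c))
i=[]
for n in("side","top"):
    m=cv2.imread(f"pics/{n}1.png")
    for s in(-1,1):
        u=proj(n,p+R@np.array([L,s*.02,0])); cv2.circle(m,tuple(int(round(x)) for x in u),1,(0,255,0) if s<0 else (0,0,255),-1)
    u=proj(n,c); cv2.circle(m,tuple(int(round(x)) for x in u),1,(255,255,0),-1)
    u0,v0=int(u[0])-50,int(u[1])-50
    i.append(cv2.resize(m[v0:v0+100,u0:u0+100],None,fx=4,fy=4))
cv2.imwrite("pics/c2.png",np.hstack(i))
E
```

```text
[0.67415917 0.02698054 0.25545813] side (np.float64(262.0833300839524), np.float64(180.55661967848047)) top (np.float64(308.5777075012047), np.float64(150.26357878864866))
[0.70946475 0.04481803 0.24951338] side (np.float64(241.37403716503786), np.float64(185.60289466768324)) top (np.float64(296.9628006853405), np.float64(129.29992793920627))
lid corner [0.68076802 0.03852393 0.23081562] (np.float64(257.59268054194905), np.float64(193.48194004208946)) (np.float64(301.3399255743611), np.float64(149.33913629302495))
```

View pics/c2.png

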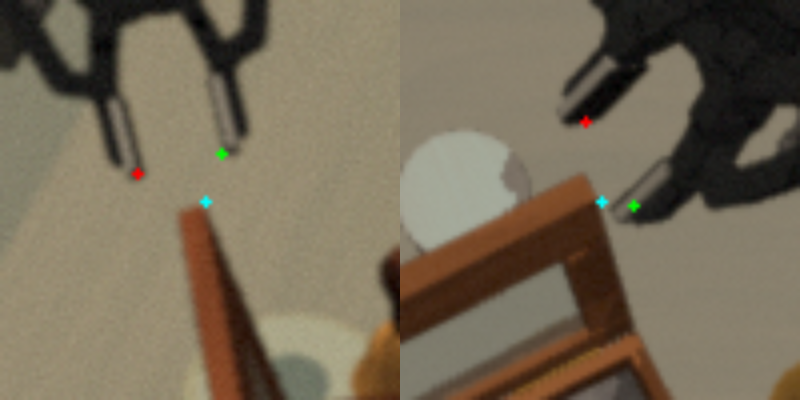

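```bash
cat >> h.py <<'E'
from station import snapshot
import cv2
def shot(tag):
    i=[]
    for n,x,y in(("side",170,130),("top",170,90)):
        m=snapshot(n); i.append(cv2.resize(m[y:y+200,x:x+200],None,fx=2,fy=2))
    cv2.imwrite(f"pics/{tag}.png",np.hstack(i))
def go(th,v,**k):
    p,q=sp(th,**k); arm.line_to(p,v,ori=q)
    print(round(th,2),round(arm.read_time(),2),np.round(arm.read_tool_pos()-p,3),"F",np.round(arm.read_ft_force(),2),"M",np.round(arm.read_wrist_torque(),2),flush=True)
E
python3 - <<'E'
from h import *
go(1.71,.08); go(1.64,.04)
shot("s3")
print(np.round(arm.read_joint_positions(),2))
E
```

```text
1.71 5.91 [ 0. -0.  0.] F [-0.96  0.48  0.61] M [-0.68 -0.45 -0.02]
1.64 6.38 [ 0. -0.  0.] F [ 0.89 -0.09  0.54] M [-0.6  -0.4  -0.05]
[ 0.02  0.96  0.27  1.03 -0.74  1.8   0.76]
```

View pics/s3.png

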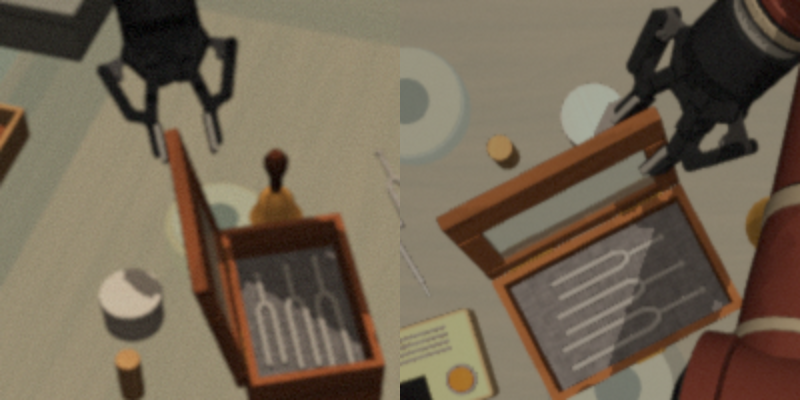

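```bash
python3 - <<'E'
from h import *
for th in(1.5,1.4,1.35,1.31,1.27,1.23): go(th,.04)
shot("s4")
E
```

```text
1.5 7.25 [ 0.  0. -0.] F [ 0.45 -0.33 -0.14] M [-0.65 -0.32 -0.05]
1.4 7.85 [0. 0. 0.] F [-0.16  0.53 -0.49] M [-0.63 -0.3   0.  ]
1.35 8.22 [0. 0. 0.] F [-0.16  0.36 -0.65] M [-0.62 -0.28 -0.02]
1.31 8.55 [ 0. -0.  0.] F [0.14 0.28 0.31] M [-0.66 -0.32  0.01]
1.27 8.88 [ 0. -0.  0.] F [ 0.31 -0.74  0.51] M [-0.64 -0.23 -0.  ]
1.23 9.2 [ 0. -0.  0.] F [-0.26 -0.06  0.56] M [-0.62 -0.25 -0.05]
```

View pics/s4.png

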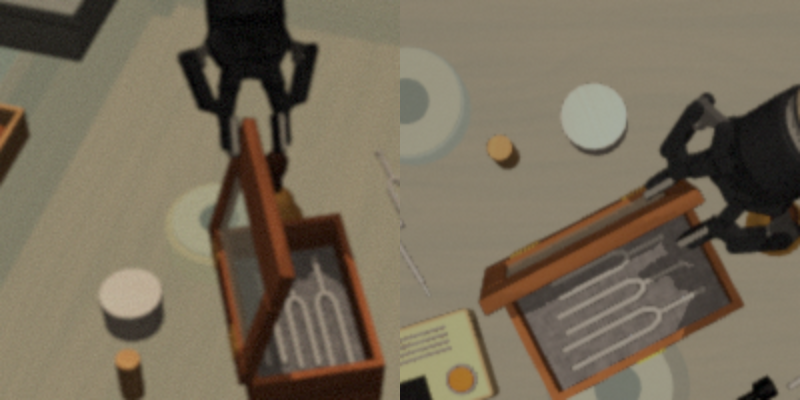

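```bash
python3 - <<'E'
from h import *
B=np.array([.6135,-.070])
g=lambda a,b,n:np.linspace(a,b,n)
body=np.array([[x,y,z] for x in g(-.2,0,15) for y in g(-.045,.045,9) for z in g(-.045,.045,9)])
cam=np.array([[x,y,z] for x in g(-.12,-.05,6) for y in g(-.045,.045,5) for z in g(-.1,-.045,5)])
fin=np.array([[x,y,z] for x in g(0,.073,12) for y in g(-.06,.06,15) for z in g(-.014,.014,5)])
for th in np.arange(1.2,-.05,-.1):
    p,q=sp(th); R=Ro.from_quat(q).as_matrix(); o=[]
    for c in(body,cam,fin):
        P=p+c@R.T; m=P[:,2]<.115
        o.append((round(np.min(np.hypot(*(P[m,:2]-B).T))-.031,3) if m.any() else None, round(P[:,2].min(),3)))
    print(round(th,1),p.round(3),o)
E
```

```text
1.2 [ 0.617 -0.011  0.262] [(None, np.float64(0.223)), (None, np.float64(0.318)), (None, np.float64(0.187))]
1.1 [ 0.602 -0.019  0.255] [(None, np.float64(0.212)), (None, np.float64(0.306)), (None, np.float64(0.177))]
1.0 [ 0.589 -0.027  0.246] [(None, np.float64(0.2)), (None, np.float64(0.291)), (None, np.float64(0.166))]
0.9 [ 0.576 -0.035  0.237] [(None, np.float64(0.188)), (None, np.float64(0.275)), (None, np.float64(0.154))]
0.8 [ 0.564 -0.041  0.225] [(None, np.float64(0.174)), (None, np.float64(0.257)), (None, np.float64(0.141))]
0.7 [ 0.554 -0.047  0.213] [(None, np.float64(0.161)), (None, np.float64(0.239)), (None, np.float64(0.127))]
0.6 [ 0.545 -0.052  0.2  ] [(None, np.float64(0.147)), (None, np.float64(0.219)), (np.float64(0.076), np.float64(0.112))]
0.5 [ 0.535 -0.058  0.186] [(None, np.float64(0.134)), (None, np.float64(0.197)), (np.float64(0.066), np.float64(0.098))]
0.4 [ 0.528 -0.062  0.171] [(None, np.float64(0.12)), (None, np.float64(0.175)), (np.float64(0.062), np.float64(0.083))]
0.3 [ 0.521 -0.066  0.156] [(np.float64(0.031), np.float64(0.106)), (None, np.float64(0.153)), (np.float64(0.058), np.float64(0.068))]
0.2 [ 0.516 -0.069  0.14 ] [(np.float64(0.026), np.float64(0.092)), (None, np.float64(0.13)), (np.float64(0.057), np.float64(0.053))]
0.1 [ 0.513 -0.071  0.124] [(np.float64(0.026), np.float64(0.079)), (np.float64(0.127), np.float64(0.107)), (np.float64(0.056), np.float64(0.039))]
-0.0 [ 0.511 -0.072  0.108] [(np.float64(0.026), np.float64(0.066)), (np.float64(0.123), np.float64(0.085)), (np.float64(0.057), np.float64(0.025))]
```

```bash
python3 - <<'E'
from h import *
for th in(1.19,1.15,1.11): 
    go(th,.04)
shot("s5")
E
```

```text
1.19 9.63 [-0. -0. -0.] F [-0.66 -0.9  -1.58] M [-0.76 -0.26  0.07]
1.15 9.97 [ 0. -0. -0.] F [ 0.42  0.09 -0.71] M [-0.82 -0.27  0.08]
1.11 10.3 [ 0. -0. -0.] F [-0.63 -0.61  0.55] M [-0.83 -0.21  0.06]
```

View pics/s5.png

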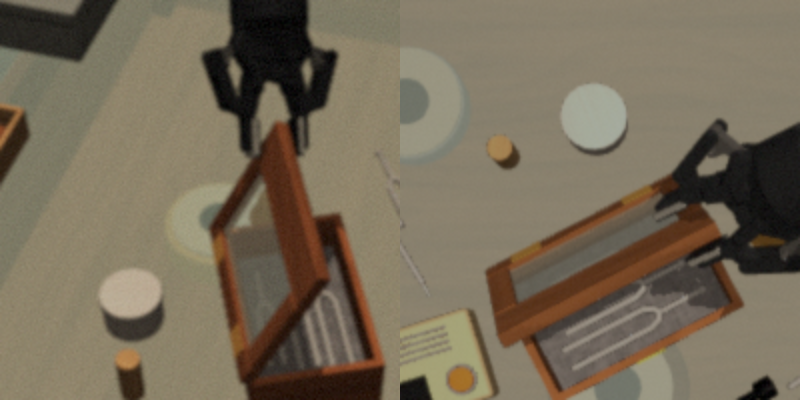

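```bash
python3 - <<'E'
from h import *
for th in(1.0,.9,.8,.7,.6,.5): 
    go(th,.035)
shot("s6"); print(np.round(arm.read_joint_positions(),2))
E
```

```text
1.0 11.12 [0. 0. 0.] F [-0.98  0.34  0.55] M [-0.85 -0.12  0.13]
0.9 11.78 [0. 0. 0.] F [-0.26 -0.5  -0.14] M [-0.94 -0.17  0.13]
0.8 12.43 [0. 0. 0.] F [-0.61 -0.66 -0.43] M [-0.92 -0.16  0.12]
0.7 13.07 [0. 0. 0.] F [ 0.14 -0.18 -0.3 ] M [-0.97 -0.13  0.17]
0.6 13.7 [0. 0. 0.] F [-1.27 -0.92 -0.22] M [-0.99 -0.03  0.13]
0.5 14.34 [0. 0. 0.] F [-0.4  -0.61  0.05] M [-1.03 -0.06  0.18]
[ 0.39  0.86 -0.01  1.68 -0.81  1.4   2.12]
```

View pics/s6.png

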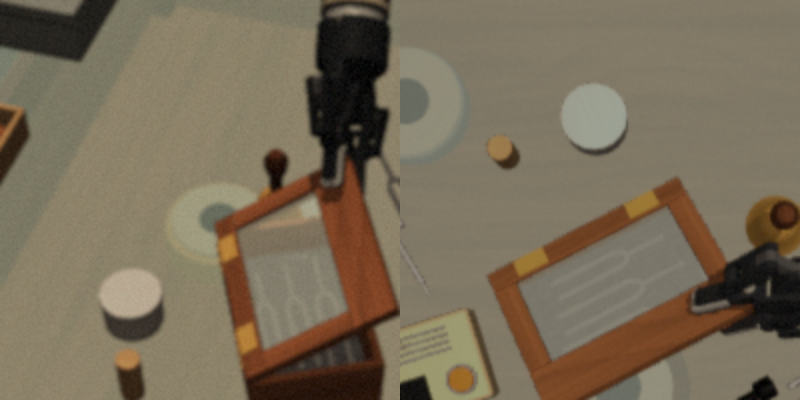

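```bash
python3 - <<'E'
from h import *
for th,x in((.42,.013),(.34,.012),(.26,.010),(.19,.009),(.13,.009)): 
    go(th,.03,xl=x)
shot("s7"); print(np.round(arm.read_joint_positions(),2))
E
```

```text
0.42 15.06 [ 0. -0.  0.] F [-0.12 -0.51 -1.27] M [-1.09 -0.15  0.08]
0.34 15.68 [0. 0. 0.] F [-0.18 -0.49 -1.17] M [-1.17 -0.15  0.07]
0.26 16.29 [ 0. -0.  0.] F [-0.94 -1.03 -1.24] M [-1.16 -0.14  0.06]
0.19 16.85 [ 0. -0.  0.] F [-0.71 -0.45 -1.26] M [-1.22 -0.08  0.07]
0.13 17.34 [0. 0. 0.] F [-0.15 -1.   -0.4 ] M [-1.14 -0.08  0.09]
[ 0.53  0.98 -0.13  1.75 -0.83  1.32  2.59]
```

View pics/s7.png

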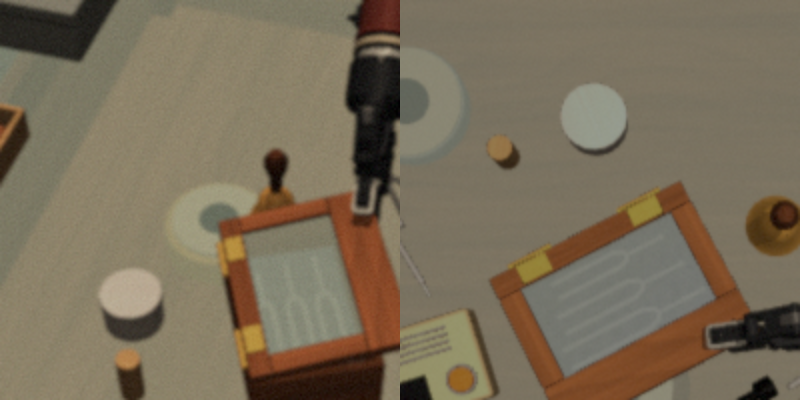

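```bash
python3 - <<'E'
from h import *
go(.09,.015,xl=.009)
p=arm.read_tool_pos()
for k in range(1,6):
    arm.line_to(p-[0,0,.002*k],.008)
    print(k,round(arm.read_time(),2),"M",np.round(arm.read_wrist_torque(),2),"F",np.round(arm.read_ft_force(),1))
print(np.round(arm.read_joint_positions(),2),arm.read_tool_pos())
shot("s8")
E
```

```text
0.09 18.05 [-0. -0. -0.] F [-0.58 -0.99 -1.42] M [-1.19 -0.08  0.13]
1 18.47 M [-1.23 -0.1   0.15] F [-0.7 -0.7 -1.5]
2 18.87 M [-1.21 -0.05  0.13] F [-0.9 -0.  -2.2]
3 19.27 M [-1.22 -0.08  0.16] F [-0.3 -0.7 -1.7]
4 19.67 M [-1.18 -0.1   0.18] F [-0.7 -0.8 -1.7]
5 20.07 M [-1.24 -0.02  0.14] F [-1.3 -0.4 -1.3]
[ 0.54  1.01 -0.15  1.75 -0.83  1.31  2.65] [ 0.50802843 -0.07312847  0.11259139]
```

View pics/s8.png

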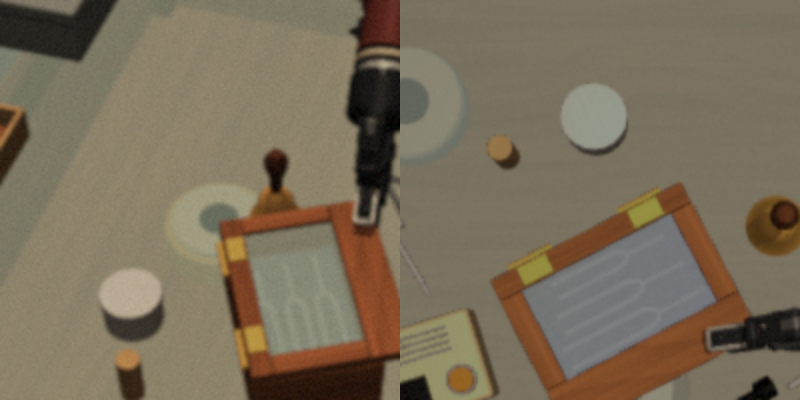

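```bash
python3 - <<'E'
from h import *
p=arm.read_tool_pos()
for k in range(1,13):
    arm.line_to(p-[0,0,.0015*k],.006)
    M=np.mean([arm.read_wrist_torque() for _ in range(3)],0)
    print(k,round(arm.read_time(),2),"M",np.round(M,2),"z",round(arm.read_tool_pos()[2],4))
    if M[0]>-.85: break
shot("s9")
E
```

```text
1 20.58 M [-1.25 -0.04  0.21] z 0.1111
2 20.98 M [-1.24 -0.07  0.16] z 0.1095
3 21.38 M [-0.94 -0.09  0.02] z 0.1083
4 21.78 M [-0.98 -0.08  0.01] z 0.1067
5 22.18 M [-0.97 -0.13 -0.01] z 0.1051
6 22.58 M [-0.9  -0.1  -0.01] z 0.1036
7 22.98 M [-0.91 -0.11  0.02] z 0.1021
8 23.38 M [-0.92 -0.15 -0.01] z 0.1006
9 23.78 M [-0.72 -0.1  -0.04] z 0.0993
```

View pics/s9.png

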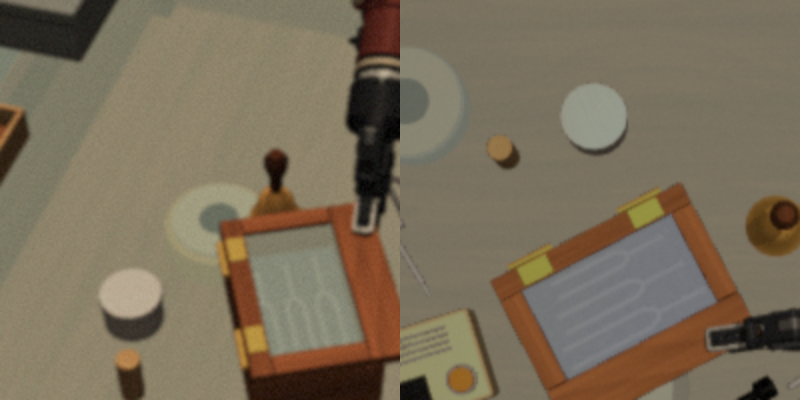

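```bash
python3 - <<'E'
from h import *
p=arm.read_tool_pos(); p=np.array([p[0],p[1],.1037]); arm.line_to(p,.02)
print("M",np.mean([arm.read_wrist_torque() for _ in range(5)],0).round(2))
d=Ro.from_quat(arm.read_eef_rot()).as_matrix()[:,0]
for b in(.015,.03,.05):
    arm.line_to(p-b*d,.04); print(b,"M",np.mean([arm.read_wrist_torque() for _ in range(5)],0).round(2),round(arm.read_time(),2))
arm.line_to(p-.085*d,.08)
shot("s10")
for n in("side","top"): cv2.imwrite(f"pics/{n}10.png",snapshot(n))
E
```

```text
M [-0.93 -0.1  -0.02]
0.015 M [-0.92 -0.11  0.03] 24.78
0.03 M [-0.96 -0.14  0.03] 25.31
0.05 M [-0.96 -0.13  0.04] 25.96
```

View pics/side10.png

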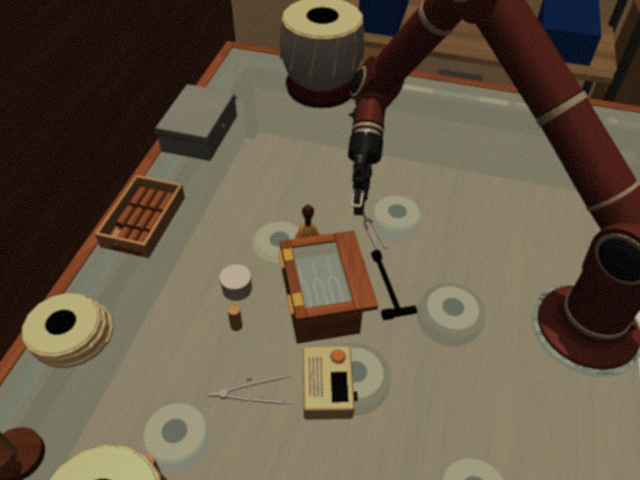

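View pics/top10.png

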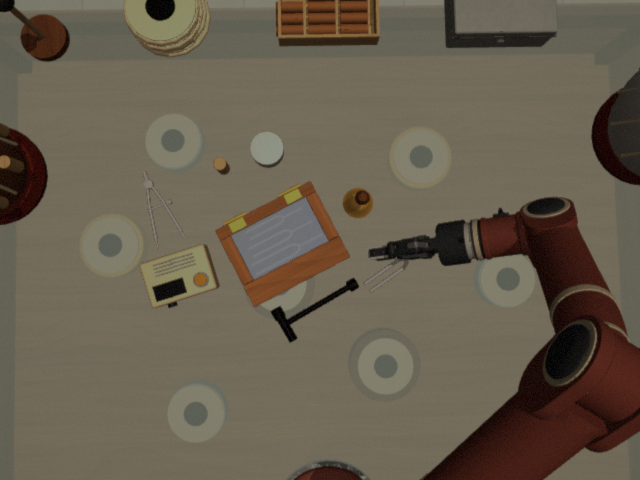

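```bash
python3 - <<'E'
from h import *
for s in(.1,-.1):
    P=H-.16*EX+s*EY
    for z in(.089,.075): P[2]=z; print(s,z,"top",np.round(proj("top",P),1),"side",np.round(proj("side",P),1))
for n in("side","top"):
    a=cv2.imread(f"pics/{n}0.png");b=cv2.imread(f"pics/{n}10.png")
    m=(cv2.absdiff(a,b).max(2)>45).astype(np.uint8); m=cv2.morphologyEx(m,cv2.MORPH_OPEN,np.ones((2,2)))
    k,_,st,c=cv2.connectedComponentsWithStats(m); print(n,[tuple(x) for x in st[1:] if x[4]>12])
c=cv2.imread("pics/side10.png")[220:350,260:400]; t=cv2.imread("pics/top10.png")[170:320,200:400]
cv2.imwrite("pics/c11.png",np.hstack([cv2.resize(c,(400,371)),cv2.resize(t,(400,371))]))
E
```

```text
0.1 0.089 top [254.1 308.1] side [377.8 306.3]
0.1 0.075 top [254.8 307.6] side [377.2 310.5]
-0.1 0.089 top [350.7 258. ] side [353.9 230.3]
-0.1 0.075 top [350.1 258.1] side [353.5 234.7]
side [(np.int32(391), np.int32(0), np.int32(147), np.int32(67), np.int32(4528)), (np.int32(536), np.int32(22), np.int32(28), np.int32(40), np.int32(550)), (np.int32(530), np.int32(31), np.int32(6), np.int32(6), np.int32(24)), (np.int32(349), np.int32(53), np.int32(76), np.int32(163), np.int32(4710)), (np.int32(555), np.int32(64), np.int32(10), np.int32(4), np.int32(21)), (np.int32(506), np.int32(69), np.int32(12), np.int32(13), np.int32(91)), (np.int32(517), np.int32(72), np.int32(123), np.int32(156), np.int32(7251)), (np.int32(570), np.int32(92), np.int32(18), np.int32(11), np.int32(99)), (np.int32(253), np.int32(196), np.int32(41), np.int32(129), np.int32(1804)), (np.int32(614), np.int32(209), np.int32(6), np.int32(17), np.int32(39)), (np.int32(626), np.int32(224), np.int32(14), np.int32(14), np.int32(138)), (np.int32(296), np.int32(232), np.int32(83), np.int32(92), np.int32(1598)), (np.int32(30
[... 1428 characters left out ...]
6), np.int32(30)), (np.int32(561), np.int32(336), np.int32(3), np.int32(6), np.int32(13)), (np.int32(618), np.int32(448), np.int32(22), np.int32(32), np.int32(356))]
top [(np.int32(190), np.int32(144), np.int32(145), np.int32(139), np.int32(4181)), (np.int32(527), np.int32(198), np.int32(39), np.int32(18), np.int32(528)), (np.int32(423), np.int32(200), np.int32(217), np.int32(280), np.int32(27356)), (np.int32(370), np.int32(221), np.int32(110), np.int32(46), np.int32(2534)), (np.int32(307), np.int32(232), np.int32(5), np.int32(7), np.int32(19)), (np.int32(249), np.int32(245), np.int32(101), np.int32(62), np.int32(1570)), (np.int32(290), np.int32(247), np.int32(6), np.int32(3), np.int32(13))]
```

View pics/c11.png

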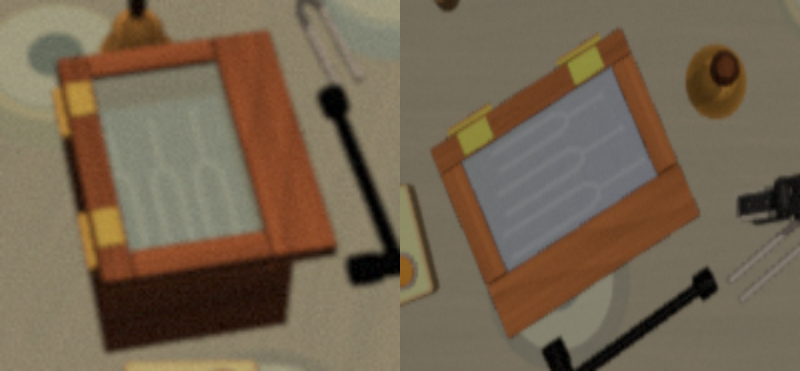

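```bash
python3 - <<'E'
from station import arm,ticket
print(arm.read_time(),arm.read_tool_pos()); print(ticket.finish_job())
E
```

```text
26.75 [ 0.51705922 -0.14987452  0.13760781]
the job is handed in; nothing more can be done
None
```

The lid is shut and the job is handed in, at 26.75 s of the 42 s allowed.

**How it went:** I opened the gripper about 40 mm so its fingers stood either side of the lid's right front corner. The rear finger nudged the lid over from behind. The lid tipped at an estimated 1.4 rad and landed on the front finger within about 0.2 rad. I eased it down on that finger, at about 4 mm/s or slower over the last stretch. The finger then came out clear from under the lip.

**Last checks:**
- **Lid shut:** the wrist moment dropped, meaning the finger was unloaded, at TCP z = 0.108 m, the height predicted for a shut lid. The lid's front corners lie within about 2 pixels of where a shut lid should show, in both views.
- **Everything else:** comparing pictures before and after shows changes only at the lid, its case and the arm. The robot is touching nothing.

**One mishap:** I lowered the gripper about 9 mm past the point where the lid closed. The last wrist moment change suggests the upper finger may have touched the top of the already shut lid lightly. I raised the gripper about 4 mm at once. The lower finger was already off the lid by then, so the lid was not pinched.

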